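Change over a knife-pinning fixture and hold its clamp bolt

ROBOT

A 7-joint arm with a two-finger parallel gripper is mounted at the origin on the work surface. World frame = base frame: x ahead of the robot, y to its left, z up, the work surface at z = 0. Lengths are in m, angles in rad, forces in N, time in s.
With the tool pointing down it reaches from about 0.4 to 0.9 m from the base axis. Payload 5.5 kg.
Tool frame: the origin (TCP) lies midway between the tips of the shut fingers; the grasp point (between the pads) lies 19 mm behind it (arm.grip_point_offset is the distance from the TCP to the grasp point, in m); y points along the fingers, x is the direction in which the jaws open and shut, and the axes are right-handed (so a half turn about y gives the same grasp; the last joint's range is limited). The gripper opens to 92 mm and grips with 3 to 60 N. Pads are 19 mm wide; open, the fingers measure 130 mm over their backs; the gripper's body (75 mm by 190 mm) begins 47 mm behind the grasp point.
Start: joints at [-0.929, 0.501, -0.427, 1.55, 0.221, 1.138, -0.21], TCP at [0.24, 0.604, 0.227] pointing down, gripper open.
Joint ranges: [-2.88, 2.88], [-0.31, 2.03], [-1.54, 1.56], [0.2, 2.42], [-1.41, 4.55], [0.19, 2.02], [-2.57, 2.57]. Speed limits (rad/s): [2.57, 2.57, 3.14, 3.14, 3.14, 3.14, 3.14].

INTERFACE

Orientations are given as [roll, pitch, yaw] about the fixed x, y, z axes, in that order (R = Rz(yaw) Ry(pitch) Rx(roll)).
In Python, from cell import arm gives the robot as it stands. The module is installed in compiled form; this text tells all that it offers.
- The arm moves only by the shell command python3 -m creep 'ROWS' [FORCE]. ROWS is JSON, a list of rows, each an object with "slide": the shift along the tool's x, y, z in cm, a list of three; "rot": the turn, a rotation vector about the tool's x, y, z in degrees, a list of three; "claw": the closure, from -1 (fully open) to 1 (shut). A call has 1 to 5 rows; each row shifts and turns the pose as measured when the row begins, along the tool's axes as they then stand; what a row does not reach is not made up. A row lasts 1/12 s, in which the tool goes at most 41.7 mm and 7.16 degrees, less where a joint would pass 70% of its speed; a pose out of reach is approached as far as the arm can. A call is refused whole if a number of a shift passes 4.17 or a number of a turn 7.16, either way. A call with a gripper value outside its range is refused whole. The fingers move at their own pace and stop on an object; FORCE is the grip in N (left out, the last holds). Time passes only in rows, so rows that do not move let the fingers close. It gives the time, the measured TCP pose, the force and the opening at its end, in the units of the state.
- arm.get_obs(): the state, without advancing time (a new reading comes with each control period).
- arm.capture(name): name is "scene" or "top" or "wrist"; returns (picture, depth): 480x640x3 uint8, red, green, blue; 480x640 float32, m along the optical axis (not along the pixel's ray), 0 where there is no reading.
- arm.calibration(name): a dict with "mtx" (3x3 intrinsics, pixels), "R" (3x3) and "t" (3): a world point X has camera coordinates R X + t. Camera axes: x right, y down, z forward; pixel columns grow to the right and rows downward; lengths in m; the calibration is good to about 2 mm. A picture is of the moment at which its call begins: read the wrist's pose just before it. calibration takes no time and is no camera call; for the wrist camera it gives the pose at the moment of the call.
- arm.job_done(): hands the job in, once; it reports no verdict.
The state is a dict: "clock": time; "joint_positions": joint angles; "qvel": joint speeds; "effort": joint torques, N m; "position": TCP position; "eef_rot": TCP orientation; "force": force on the tool from outside, world axes, zero at the start; "ft_torque": the same for the moment, N m; "width": opening from 0.0 (shut) to 1.0 (fully open).
Only numpy, scipy, OpenCV 4.12 (cv2) and the standard library are available. Lean on these libraries where they do the work, as an engineer would, in place of code of your own. Each camera call takes 0.05 s, during which the arm holds its last target. There are 200 camera calls.

TASK

Change the fixture over for the other hand: exchange the tall and the short steel post, so that each stands upright in the recess where the other stood (the recess of the wooden block may be used to park one). Then reach into the gap behind the fixture's bracket, grip the hidden bolt head and keep it from turning until the slow nut runner on the other side has run the nut up tight and stalls. Finish while still gripping the bolt head, and leave everything else on the bench where it is.

Things in the scene. Friction and masses are not known exactly. Their poses are not given: they have to be found in the camera images.
- fixture: Dark steel base plate, 170 (x) x 320 (y) x 12 mm, fixed to the bench; origin on the bench under the bracket's inner face; x from robot side to far side, z up. All fixture directions below are this body's. The bolt runs along its x at y = 0, 64 mm above the bench.
- gap_top (a point): Middle of the gap behind the bracket, 96 mm above the bench, straight above the bolt head. Bracket: upright plate 90 mm wide in y, at fixture x = -8 to 0 mm, top 96 mm above the bench. Back wall: 90 mm wide, at x = 46 to 54 mm, top 72 mm above the bench. The gap is thus 46 mm in x, open at the top and both y ends.
- runner (a point): Rear end of the nut runner, on the bolt's axis at fixture x = -160 mm. On the robot's side of the bracket lie, along the axis, the nut, a turning socket with a small key on it, and the fixed grey motor (46 mm in diameter, top 87 mm above the bench).
- bolt_head: Hexagonal steel bolt head in the gap, 24 mm across flats, 27.7 across corners, 16 mm thick; origin at its centre, 23 mm from bracket and back wall alike, 64 mm above the bench. x is the bolt's axis (fixture x); one pair of flats faces its own +y and -y. It turns at about 0.5 rad/s until gripped. Jaws from above that close along the fixture's y hold it by flats or corners at any angle.
- thread (a joint): How far the nut has run up on the bolt, rad: about 0 loose, 1.5 tight (hard stop). While the bolt is kept from turning it grows at about 0.36 rad/s, so tightening takes about 2 to 7 s of steady grip; otherwise it stays. Closing on the head may shift it by up to 0.5 rad either way. Thread friction 0.03 N m.
- runner_nut (a joint): Angle of nut and socket, rad, about the fixture's +x. Driven all the time with about 0.1 N m: about 0.5 rad/s while the bolt turns along, 0.36 while the bolt is held; it stalls only when the nut is tight and the bolt is held. The grip on the head then bears 0.1 N m; 20 N of grip is enough.
- tall_post_center (a point): Centre (half-way up) of the tall plain round steel post, 36 mm in diameter, 75 mm high, about 0.5 kg. It starts in one of the fixture's two recesses; z up.
- short_post_center (a point): Centre (half-way up) of the short plain round steel post, 36 mm in diameter, 50 mm high, about 0.35 kg. It starts in the other recess; z up.
- tall_post: The tall post again; origin at the centre of its underside.
- short_post: The short post again; origin at the centre of its underside.
- left_recess (a point): Floor centre of the fixture's left round recess (x = 10, y = 120 mm in the fixture), 12 mm above the bench: a ring of 42 mm inner and 56 mm outer diameter, 5 mm high, open at the top. z up.
- right_recess (a point): The same for the right recess (x = 10, y = -120 mm in the fixture).
- rest_recess (a point): Floor centre of a third, empty recess of the same size on a fixed wooden block (80 x 80 x 20 mm) beside the fixture, on either side: 20 mm above the bench, the ring stands 5 mm higher.
- rivet_jar: Bystander: glass jar, 64 mm in diameter, 75 mm high, on the other side of the fixture from the wooden block; origin under its centre.
- hammer: Bystander: hammer, 280 mm, lying behind the fixture.
- screwdriver: Bystander: screwdriver lying near the robot on its right.
- oil_bottle: Bystander: small bottle, 44 mm in diameter, 110 mm high, behind the fixture on the right; origin under its centre.
- pin_tin: Bystander: low tin, 56 mm in diameter, 45 mm high, near the robot on its left; origin under its centre.
- scale_blank: Bystander: dark wooden handle blank, 120 x 35 x 8 mm, lying on the left.
- blade_blank: Bystander: bare metal blade blank, 170 x 30 x 5 mm, lying on the right.
Things that resemble listed ones, but are neither listed nor needed, are in the scene too. Leave any blue, pink or purple look-alike of the tall_post alone.

How it is judged:
On the way, in this order (a step that is already met when the one before it is completed fails the run):
1. the two posts have changed places, each seated upright in the other's recess and let go (distance of each of tall_post_center, short_post_center from where it was at the start of the episode above 0.15 m and ((horizontal distance between tall_post_center and left_recess below 0.007 m and z of tall_post_center in the frame of left_recess below 0.0405 m) or (horizontal distance between tall_post_center and right_recess below 0.007 m and z of tall_post_center in the frame of right_recess below 0.0405 m)) and angle between each of tall_post_center, short_post_center's own z axis and vertical below 0.08 rad and contact force between the fingers and tall_post below 0.1 N and ((horizontal distance between short_post_center and left_recess below 0.007 m and z of short_post_center in the frame of left_recess below 0.028 m) or (horizontal distance between short_post_center and right_recess below 0.007 m and z of short_post_center in the frame of right_recess below 0.028 m)) and contact force between the fingers and short_post below 0.1 N), for 0.2 s.
2. the bolt head is held by the fingers and the nut has been run up tight and stalls (value of joint thread above 1.4 rad and contact force between the fingers and bolt_head above 3 N and velocity of joint runner_nut below 0.06 rad/s), for 0.3 s.
At the end, for the whole second after the job is handed in: Each post at rest in the recess where the other began (7 mm from centre, within 3 mm of its floor, upright within 0.08 rad), not touched by the fingers; thread above 1.4 rad, runner stalled (below 0.06 rad/s), fingers pressing the bolt head with over 3 N (all of step 1 and all of step 2 and linear speed of each of tall_post, short_post below 0.02 m/s); the arm keeps its last pose, push and grip.
It fails at once if a bystander is shifted by more than 25 mm (distance of any of rivet_jar, hammer, screwdriver, oil_bottle, pin_tin, scale_blank, blade_blank from where it was at the start of the episode above 0.025 m).
It also fails if it takes over 72 s, if anything falls off the work surface, if the arm or the gripper's body presses on something with over 40 N, if the wrist force passes 120 N, or if a joint passes its speed limit or range.

## Working session

There is one attempt and no reset: what is moved stays moved. The work goes in short steps, Python scripts to look and compute and a shell command to move; the robot and the scene stay as the last step left them, time stands still between calls to the robot, and variables do not carry over. Pictures are saved under pics/ and viewed, about 8 in all and at most 12, crops included, and the job is handed in when it is done.

```bash
mkdir -p pics; cat > h.py <<'E'
import numpy as np, cv2
from cell import arm
from scipy.spatial.transform import Rotation as Ro
def cloud(name):
    o=arm.get_obs(); c=arm.calibration(name); im,d=arm.capture(name)
    v,u=np.mgrid[:480,:640]; K=np.array(c['mtx'])
    P=np.stack([(u-K[0,2])/K[0,0]*d,(v-K[1,2])/K[1,1]*d,d],-1)
    W=(P-np.array(c['t']))@np.array(c['R']); W[d==0]=np.nan
    return im,W
def save(im,n): cv2.imwrite('pics/'+n,im[...,::-1])
def tcp():
    o=arm.get_obs(); return np.array(o['position']),Ro.from_euler('xyz',o['eef_rot']),o
def delta(target,yaw=None):
    """cm shift in tool axes to reach TCP target; deg rotvec to reach a tool x-axis horizontal angle"""
    p,R,o=tcp(); s=R.inv().apply(np.array(target)-p)*100
    print('slide cm',s.round(2),'dist',np.linalg.norm(s).round(1))
    if yaw is not None:
        best=None
        for k in (0,np.pi):
            a=yaw+k; x=np.array([np.cos(a),np.sin(a),0]); y=None
            # tool pointing axis = y -> world -z
            y=np.array([0,0,-1.]); z=np.cross(x,y)
            T=Ro.from_matrix(np.stack([x,y,z],1)); r=(R.inv()*T).as_rotvec(degrees=True)
            print('rot deg',r.round(2))
E
python3 - <<'E'
from h import *
o=arm.get_obs(); print(o, arm.grip_point_offset)
for n in ('scene','top'):
    im,W=cloud(n); save(im,n+'0.png'); np.save(n+'0.npy',W)
    print(n,arm.calibration(n))
E
```

```text
{'clock': 0.0, 'joint_positions': array([-0.92879366,  0.50185079, -0.42677722,  1.55142183,  0.22081617,
        1.13828576, -0.2103019 ]), 'qvel': array([-1.04443246e-03, -1.15836087e-03,  8.12683223e-05, -1.11134906e-03,
        4.59965018e-04,  1.68949732e-03,  3.13039016e-03]), 'effort': array([ 3.51094841e-04, -5.66595519e+01, -5.81548691e+00, -2.79104304e+01,
       -6.86370372e-02,  3.11184302e-02,  1.90314454e-04]), 'position': array([0.24017677, 0.60326606, 0.22568699]), 'eef_rot': array([-1.57074411,  0.00190733,  1.19203558]), 'force': array([ 0.15189899, -0.10320504,  0.42709391]), 'ft_torque': array([-0.02732694,  0.06864446,  0.00929411]), 'width': 0.997404428091028} 0.0188
scene {'mtx': array([[617.02842516,   0.        , 319.08634855],
       [  0.        , 617.02842516, 240.43913002],
       [  0.        ,   0.        ,   1.        ]]), 'R': array([[-0.04019191,  0.99904781,  0.0169732 ],
       [ 0.60321345,  0.03780257, -0.79668344],
       [-0.79656647, -0.02178176, -0.60415843]]), 't': array([ 0.02727823, -0.29080579,  1.76854462])}
top {'mtx': array([[531.26591347,   0.        , 323.13551633],
       [  0.        , 531.26591347, 230.73160717],
       [  0.        ,   0.        ,   1.        ]]), 'R': array([[ 0.02688027, -0.99963407, -0.00302856],
       [-0.99522695, -0.0264772 , -0.09392702],
       [ 0.09381246,  0.00553889, -0.99557448]]), 't': array([-0.04104103,  0.5847934 ,  1.26601557])}
```

View pics/top0.png

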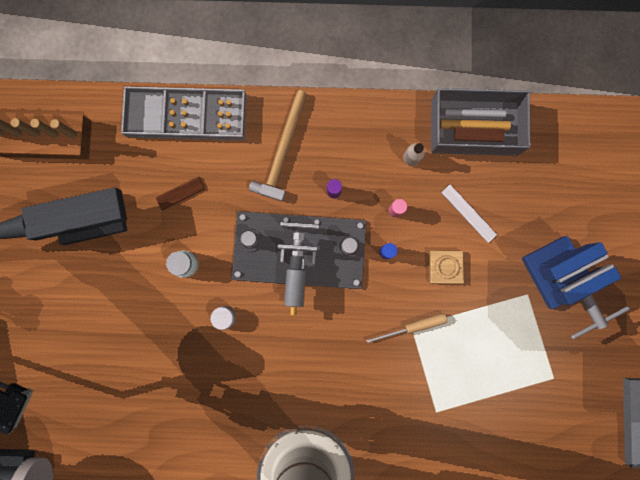

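View pics/scene0.png

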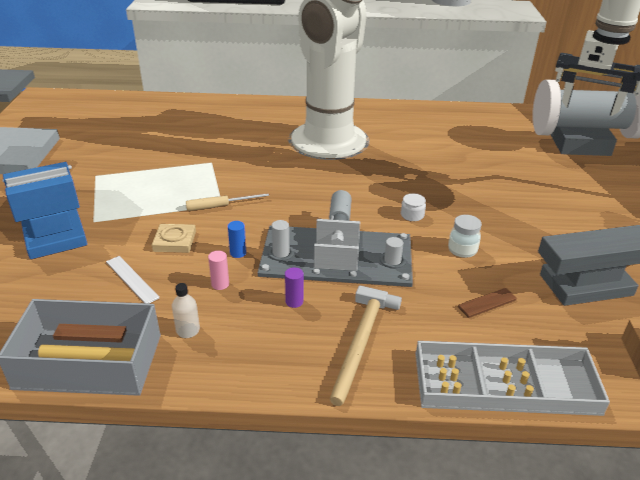

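Top view: short post at (249,238), tall post at (349,245), both grey and on the fixture. The scene view at (281,238) confirms the taller one is on the robot's right. The look-alikes are purple (334,188), pink (399,207) and blue (389,251). The rest block is at (447,267). Next I measure these.

```bash
python3 - <<'E'
from h import *
im=cv2.imread('pics/top0.png')[...,::-1]; W=np.load('top0.npy'); S=np.load('scene0.npy')
def sel(W,x,y,r,z0,z1):
    m=(np.hypot(W[...,0]-x,W[...,1]-y)<r)&(W[...,2]>z0)&(W[...,2]<z1); return W[m]
for n,(u,v) in dict(short=(249,238),tall=(349,245),rest=(448,267),jar=(182,264),blue=(389,251),tin=(222,318),bottle=(415,153)).items():
    c=W[v,u]
    for N,C in(('top',W),('scene',S)):
        q=sel(C,c[0],c[1],.04,c[2]-.006,c[2]+.006)
        if len(q)>5:
            (cx,cy),(w,h),a=cv2.minAreaRect((q[:,:2]*1000).astype(np.float32))
            ce,r=cv2.minEnclosingCircle((q[:,:2]*1000).astype(np.float32))
            print(n,N,len(q),c.round(3),'z med',np.median(q[:,2]).round(4),'mean',q[:,:2].mean(0).round(4),'rect',round(cx,1),round(cy,1),round(w,1),round(h,1),'circ',np.round(ce,1),round(r,1))
# plate
m=(W[...,2]>.007)&(W[...,2]<.017)&(abs(W[...,0]-W[245,349,0])<.15)
lab=cv2.connectedComponents(m.astype(np.uint8))[1]
l=lab[270,340]; q=W[(lab==l)&m]; print('plate',l,len(q),cv2.minAreaRect((q[:,:2]*1000).astype(np.float32)))
# bracket/backwall/motor
for z0,z1 in((.09,.102),(.066,.078),(.08,.09)):
    for N,C in(('top',W),('scene',S)):
        q=sel(C,*(q0:=W[:, :][240,299,:2]),.08,z0,z1)
        if len(q)>5: print(z0,N,len(q),cv2.minAreaRect((q[:,:2]*1000).astype(np.float32)))
big=cv2.resize(im[200:325,220:480],None,fx=3,fy=3,interpolation=cv2.INTER_CUBIC); save(big,'crop1.png')
E
```

```text
short top 159 [0.56  0.149 0.065] z med 0.0632 mean [0.5611 0.1509] rect 560.7 150.8 33.8 33.7 circ [560.8 150.7] 17.8
short scene 140 [0.56  0.149 0.065] z med 0.0618 mean [0.56   0.1511] rect 560.2 150.7 34.7 39.8 circ [560.7 150.3] 21.4
tall top 186 [ 0.548 -0.086  0.087] z med 0.0874 mean [ 0.5486 -0.0882] rect 548.6 -87.8 33.1 34.9 circ [548.9 -88.1] 17.9
tall scene 163 [ 0.548 -0.086  0.087] z med 0.0868 mean [ 0.5503 -0.0874] rect 548.8 -87.6 36.1 34.9 circ [547.5 -86.4] 19.7
rest top 738 [ 0.506 -0.33   0.024] z med 0.0218 mean [ 0.5062 -0.3302] rect 507.1 -329.9 75.2 76.4 circ [ 505.8 -330.3] 39.9
rest scene 573 [ 0.506 -0.33   0.024] z med 0.0211 mean [ 0.5077 -0.3294] rect 505.4 -329.1 78.0 75.3 circ [ 505.8 -330.1] 39.7
jar top 430 [0.494 0.301 0.078] z med 0.0762 mean [0.4973 0.3097] rect 497.8 309.6 53.6 54.2 circ [497.5 310.4] 28.1
jar scene 311 [0.494 0.301 0.078] z med 0.075 mean [0.4971 0.3103] rect 495.0 310.0 55.1 57.9 circ [494.8 309.1] 31.1
blue top 185 [ 0.538 -0.181  0.076] z med 0.0756 mean [ 0.5402 -0.1822] rect 540.6 -182.4 34.8 33.4 circ [ 539.9 -182.3] 17
[... 719 characters left out ...]
 87.04594421386719)
0.09 top 140 ((533.8034057617188, 28.286237716674805), (72.42949676513672, 72.24343872070312), 34.306060791015625)
0.09 scene 190 ((539.400146484375, 32.920631408691406), (89.6064682006836, 15.724446296691895), 88.08795928955078)
0.066 top 399 ((539.51708984375, 31.485525131225586), (87.91690063476562, 120.69940185546875), 88.99845886230469)
0.066 scene 546 ((541.5150756835938, 32.913108825683594), (88.5296401977539, 118.70287322998047), 87.83484649658203)
0.08 top 160 ((533.8594970703125, 25.13422203063965), (69.287109375, 114.59307861328125), 78.44270324707031)
0.08 scene 261 ((512.5211181640625, 34.089603424072266), (88.103515625, 69.19725799560547), 86.77796173095703)
```

View pics/crop1.png

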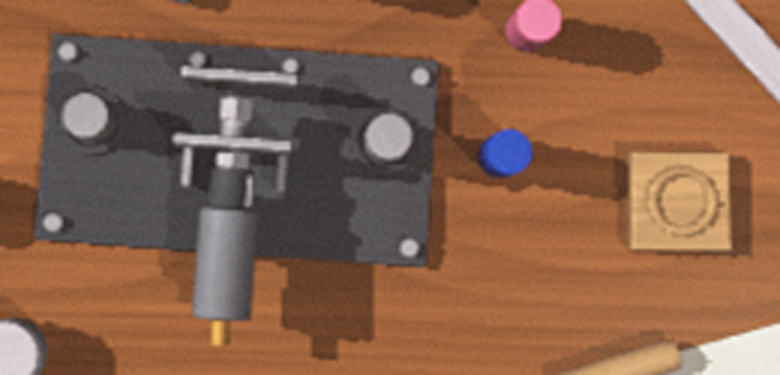

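Short post is at (0.5607, 0.1507) with its top at z 0.062. Tall post is at (0.5487, -0.088) with its top at z 0.087. They are 239 mm apart (240 expected), which gives a fixture yaw of about -2.9°, and the plate agrees. The bolt head should be near (0.568, 0.031), and the rest recess is at (0.506, -0.330). I turn the tool first so the jaws lie along the fixture's x.

```bash

python3 -m creep '[{"slide":[0,0,0],"rot":[0,7.1,0],"claw":-1},{"slide":[0,0,0],"rot":[0,7.1,0],"claw":-1},{"slide":[0,0,0],"rot":[0,7.1,0],"claw":-1},{"slide":[0,0,0],"rot":[0,7.1,0],"claw":-1},{"slide":[0,0,0],"rot":[0,7.1,0],"claw":-1}]' 30
python3 -m creep '[{"slide":[0,0,0],"rot":[0,7.1,0],"claw":-1},{"slide":[0,0,0],"rot":[0,7.1,0],"claw":-1},{"slide":[0,0,0],"rot":[0,7.1,0],"claw":-1},{"slide":[0,0,0],"rot":[0,7.1,0],"claw":-1},{"slide":[0,0,0],"rot":[0,7.1,0],"claw":-1}]'
python3 -c "
from h import *
delta([.5607,.1507,.18],np.radians(-2.9)); print(tcp()[2]['joint_positions'].round(2))"
```

```text
clock: 0.52
position: [0.2398, 0.601, 0.2222]
eef_rot: [-1.575, 0.007, 0.564]
force: [-0.8, 0.5, -0.1]
width: 0.996
clock: 0.93
position: [0.239, 0.5989, 0.219]
eef_rot: [-1.584, 0.005, -0.061]
force: [-0.4, 0.4, -0.2]
width: 1.001
slide cm [ 34.88   4.27 -42.71] dist 55.3
rot deg [ 0.74 -0.62 -0.31]
rot deg [  0.48 179.38   1.16]
[-1.11  0.48 -0.17  1.57  0.08  1.12 -1.36]
```

```bash

python3 -m creep '[{"slide":[2.5,0.1,-3.05],"rot":[0,0,0],"claw":-1},{"slide":[2.5,0.1,-3.05],"rot":[0,0,0],"claw":-1},{"slide":[2.5,0.1,-3.05],"rot":[0,0,0],"claw":-1},{"slide":[2.5,0.1,-3.05],"rot":[0,0,0],"claw":-1},{"slide":[2.5,0.1,-3.05],"rot":[0,0,0],"claw":-1}]'
python3 -m creep '[{"slide":[2.5,0.1,-3.05],"rot":[0,0,0],"claw":-1},{"slide":[2.5,0.1,-3.05],"rot":[0,0,0],"claw":-1},{"slide":[2.5,0.1,-3.05],"rot":[0,0,0],"claw":-1},{"slide":[2.5,0.1,-3.05],"rot":[0,0,0],"claw":-1},{"slide":[0,0,0],"rot":[0,0,0],"claw":-1}]'
python3 -c "
from h import *
delta([.5607,.1507,.18],np.radians(-2.9)); print(tcp()[2]['joint_positions'].round(2))"
```

```text
clock: 1.35
position: [0.3447, 0.4427, 0.2111]
eef_rot: [-1.582, 0.014, -0.048]
force: [0.8, 0.2, 0.6]
width: 1.002
clock: 1.77
position: [0.4462, 0.2992, 0.2053]
eef_rot: [-1.588, 0.013, -0.058]
force: [-0.1, -1.2, 0.4]
width: 0.994
slide cm [ 12.33   2.61 -14.12] dist 18.9
rot deg [ 0.99 -0.43 -0.74]
rot deg [  1.16 179.56   1.55]
[-0.61  0.31 -0.04  1.85  0.02  1.01 -0.72]
```

```bash

python3 -m creep '[{"slide":[2.6,0.3,-3.0],"rot":[0.3,0,-0.2],"claw":-1},{"slide":[2.6,0.3,-3.0],"rot":[0.3,0,-0.2],"claw":-1},{"slide":[2.6,0.3,-3.0],"rot":[0.3,0,-0.2],"claw":-1},{"slide":[2.6,0.3,-3.0],"rot":[0,0,0],"claw":-1},{"slide":[2.2,0.3,-2.6],"rot":[0,0,0],"claw":-1}]'
python3 -m creep '[{"slide":[0,0,0],"rot":[0,0,0],"claw":-1}]'
python3 -c "
from h import *
delta([.5607,.1507,.18],np.radians(-2.9))
im,W=cloud('wrist'); save(im,'w1.png')
# plane fit post top
m=(np.hypot(W[...,0]-.5607,W[...,1]-.1507)<.03)&(abs(W[...,2]-.062)<.006); q=W[m]
print(len(q), q.mean(0).round(4), cv2.minEnclosingCircle((q[:,:2]*1000).astype(np.float32)))
for x,y,z in((.5607,.1507,.017),(.5677,.0306,.071)):
  m=(np.hypot(W[...,0]-x,W[...,1]-y)<.035)&(abs(W[...,2]-z)<.006);print(m.sum(), W[m].mean(0) if m.any() else 0)
"
```

```text
clock: 2.18
position: [0.5576, 0.1546, 0.1895]
eef_rot: [-1.568, 0.005, -0.048]
force: [0.1, -0.4, -0.3]
width: 1.001
clock: 2.27
position: [0.5613, 0.1457, 0.1887]
eef_rot: [-1.573, 0.004, -0.058]
force: [0.3, -0.9, 0.0]
width: 1.003
slide cm [-0.09  0.86  0.49] dist 1.0
rot deg [ 0.11 -0.44 -0.21]
rot deg [  0.33 179.56   0.18]
1494 [0.5579 0.1527 0.062 ] ((557.7503662109375, 151.8701171875), 17.825950622558594)
2442 [0.56357845 0.15789742 0.01398308]
172 [0.58557137 0.02330018 0.07161937]
```

```bash

python3 -m creep '[{"slide":[-0.1,3.5,0.55],"rot":[0.1,-0.4,-0.2],"claw":-1},{"slide":[0,4,0],"rot":[0,0,0],"claw":-1},{"slide":[0,4,0],"rot":[0,0,0],"claw":-1},{"slide":[0,3,0],"rot":[0,0,0],"claw":-1},{"slide":[0,0,0],"rot":[0,0,0],"claw":-1}]'
python3 -c "
from h import *
delta([.5597,.1515,.031],np.radians(-2.9))"
```

```text
clock: 2.73
position: [0.5605, 0.1601, 0.0418]
eef_rot: [-1.563, -0.004, -0.049]
force: [-0.6, 0.0, -0.7]
width: 1.002
slide cm [-0.04  1.07 -0.88] dist 1.4
rot deg [-0.44  0.07  0.26]
rot deg [   0.4  -179.93    0.69]
```

```bash

python3 -m creep '[{"slide":[0,0.6,-0.8],"rot":[-0.3,0,0.2],"claw":-1},{"slide":[0,0.4,-0.1],"rot":[0,0,0],"claw":-1},{"slide":[0,0,0],"rot":[0,0,0],"claw":-1}]'
python3 -c "
from h import *
delta([.5597,.1515,.031],np.radians(-2.9))"
```

```text
clock: 2.98
position: [0.5583, 0.1536, 0.0318]
eef_rot: [-1.568, 0.002, -0.046]
force: [-0.1, -0.5, 0.4]
width: 1.001
slide cm [ 0.15  0.08 -0.2 ] dist 0.3
rot deg [-0.15  0.29 -0.13]
rot deg [  -0.2  -179.71    0.23]
```

```bash

python3 -m creep '[{"slide":[0.15,0,-0.2],"rot":[0,0,0],"claw":-1},{"slide":[0,0,0],"rot":[0,0,0],"claw":1},{"slide":[0,0,0],"rot":[0,0,0],"claw":1},{"slide":[0,0,0],"rot":[0,0,0],"claw":1},{"slide":[0,0,0],"rot":[0,0,0],"claw":1}]' 40
python3 -m creep '[{"slide":[0,0,0],"rot":[0,0,0],"claw":1},{"slide":[0,0,0],"rot":[0,0,0],"claw":1},{"slide":[0,-1,0],"rot":[0,0,0],"claw":1}]'
python3 -c "
from h import *
delta([.506,-.330,.18],np.radians(-2.9))"
```

```text
clock: 3.4
position: [0.5649, 0.1528, 0.0388]
eef_rot: [-1.564, -0.009, -0.046]
force: [-0.2, 0.1, 0.2]
width: 0.759
clock: 3.65
position: [0.5643, 0.1526, 0.0487]
eef_rot: [-1.564, -0.008, -0.046]
force: [-0.9, -0.4, 0.5]
width: 0.545
slide cm [ -3.49 -13.46 -48.39] dist 50.3
rot deg [-0.37  0.25  0.44]
rot deg [   0.68 -179.75    0.58]
```

The fingers close slowly and the pose drifts while they do, so I go back down before they reach the post.

```bash

python3 -m creep '[{"slide":[-0.4,1.2,-0.1],"rot":[0,0,0],"claw":-1},{"slide":[0,0.5,0],"rot":[0,0,0],"claw":0.1}]'
python3 -c "
from h import *
delta([.5597,.1515,.031],np.radians(-2.9))"
```

```text
clock: 3.82
position: [0.5626, 0.1526, 0.0351]
eef_rot: [-1.563, -0.012, -0.046]
force: [-0.4, -0.3, -0.9]
width: 0.569
slide cm [-0.29  0.41 -0.12] dist 0.5
rot deg [-0.47  0.24  0.7 ]
rot deg [   1.1  -179.75    0.74]
```

```bash

python3 -m creep '[{"slide":[-0.2,0.5,-0.1],"rot":[-0.3,0,0.5],"claw":1},{"slide":[0,0,0],"rot":[0,0,0],"claw":1},{"slide":[0,0,0],"rot":[0,0,0],"claw":1},{"slide":[0,0,0],"rot":[0,0,0],"claw":1}]'
python3 -m creep '[{"slide":[0,0,0],"rot":[0,0,0],"claw":1},{"slide":[0,0,0],"rot":[0,0,0],"claw":1}]'
python3 -c "
from h import *
delta([.506,-.330,.18],np.radians(-2.9))"
```

```text
clock: 4.15
position: [0.5601, 0.1516, 0.0301]
eef_rot: [-1.569, -0.001, -0.046]
force: [-0.3, -0.4, -1.5]
width: 0.382
clock: 4.32
position: [0.5601, 0.1517, 0.0301]
eef_rot: [-1.569, -0.001, -0.046]
force: [0.4, -0.5, -0.2]
width: 0.379
slide cm [ -3.17 -15.08 -48.34] dist 50.7
rot deg [-0.1   0.25  0.05]
rot deg [ 8.0000e-02 -1.7975e+02  1.6000e-01]
```

Gripped at 35 mm with TCP z 0.030, so the underside is 18 mm below the TCP. Now lift and carry to the block.

```bash

python3 -m creep '[{"slide":[0,-4,0],"rot":[0,0,0],"claw":1},{"slide":[0,-4,0],"rot":[0,0,0],"claw":1},{"slide":[0,-4,0],"rot":[0,0,0],"claw":1},{"slide":[0,-2,0],"rot":[0,0,0],"claw":1},{"slide":[-0.2,0,-4],"rot":[0,0,0],"claw":1}]'
python3 -c "
from h import *
delta([.506,-.330,.15],np.radians(-2.9))"
```

```text
clock: 4.73
position: [0.5516, 0.1201, 0.1683]
eef_rot: [-1.568, 0.014, -0.034]
force: [2.5, 2.3, -4.0]
width: 0.382
slide cm [ -3.     1.76 -45.15] dist 45.3
rot deg [-0.13  0.95 -0.78]
rot deg [  -1.23 -179.05    0.2 ]
```

```bash

python3 -m creep '[{"slide":[-0.3,0,-4],"rot":[0,0,0],"claw":1},{"slide":[-0.3,0,-4],"rot":[0,0,0],"claw":1},{"slide":[-0.3,0,-4],"rot":[0,0,0],"claw":1},{"slide":[-0.3,0,-4],"rot":[0,0,0],"claw":1},{"slide":[-0.3,0,-4],"rot":[0,0,0],"claw":1}]'
python3 -c "
from h import *
delta([.506,-.330,.15],np.radians(-2.9))"
```

```text
clock: 5.15
position: [0.5311, -0.0813, 0.1708]
eef_rot: [-1.565, 0.006, -0.021]
force: [0.7, -0.4, -3.5]
width: 0.383
slide cm [ -1.97   1.96 -24.93] dist 25.1
rot deg [-0.3   1.68 -0.36]
rot deg [  -0.55 -178.32    0.47]
```

```bash

python3 -m creep '[{"slide":[-0.3,0.2,-4],"rot":[0,0.4,0],"claw":1},{"slide":[-0.3,0.2,-4],"rot":[0,0.4,0],"claw":1},{"slide":[-0.3,0.2,-4],"rot":[0,0.4,0],"claw":1},{"slide":[-0.3,0.2,-4],"rot":[0,0.4,0],"claw":1},{"slide":[-0.3,0.2,-4],"rot":[0,0,0],"claw":1}]'
python3 -m creep '[{"slide":[0,0,-3],"rot":[0,0,0],"claw":1},{"slide":[0,0,0],"rot":[0,0,0],"claw":1}]'
python3 -m creep '[{"slide":[0,0,0],"rot":[0,0,0],"claw":1}]'
python3 -c "
from h import *
delta([.506,-.330,.05],np.radians(-2.9))
im,W=cloud('wrist'); save(im,'w2.png'); np.save('w2.npy',W)"
```

```text
clock: 5.57
position: [0.5056, -0.288, 0.1594]
eef_rot: [-1.565, 0.006, -0.049]
force: [0.8, 0.1, -2.7]
width: 0.381
clock: 5.73
position: [0.4986, -0.3311, 0.1585]
eef_rot: [-1.572, 0.008, -0.062]
force: [0.1, -1.1, -2.4]
width: 0.385
clock: 5.82
position: [0.4972, -0.333, 0.1577]
eef_rot: [-1.572, 0.009, -0.066]
force: [0.4, 1.4, -3.5]
width: 0.38
slide cm [ 0.96 10.77  0.37] dist 10.8
rot deg [ 0.07 -0.87 -0.53]
rot deg [8.2000e-01 1.7913e+02 1.0000e-01]
```

View pics/w2.png

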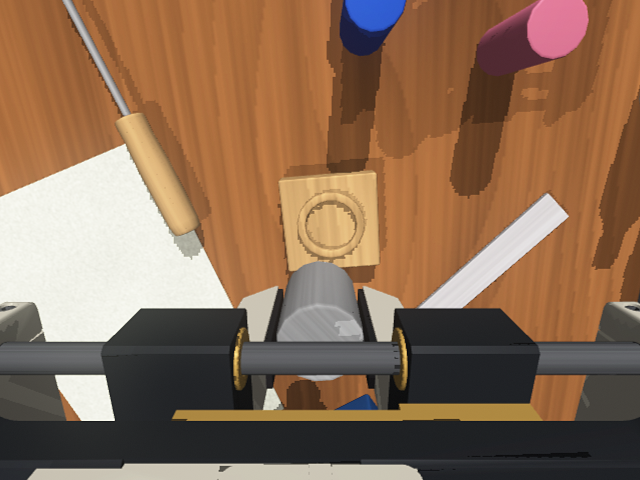

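```bash
python3 - <<'E'
from h import *
for f in('top0','scene0','w2'):
    W=np.load(f+'.npy')
    m=(np.hypot(W[...,0]-.506,W[...,1]+.33)<.034)&(W[...,2]>.0225 if f!='w2' else W[...,2]>.0225)&(W[...,2]<.029)
    q=W[m]; print(f,len(q),q.mean(0).round(4) if len(q) else '',cv2.minEnclosingCircle((q[:,:2]*1000).astype(np.float32)) if len(q)>4 else '')
    m=(np.hypot(W[...,0]-.506,W[...,1]+.33)<.07)&(W[...,2]>.015)&(W[...,2]<.0285); q=W[m]; print(cv2.minAreaRect((q[:,:2]*1000).astype(np.float32)))
E
```

```text
top0 228 [ 0.5073 -0.3284  0.0249] ((506.0066223144531, -329.838623046875), 33.693443298339844)
((507.7021179199219, -327.79339599609375), (81.74494934082031, 79.52458953857422), 89.83153533935547)
scene0 164 [ 0.5086 -0.3281  0.0247] ((506.5565185546875, -329.0021057128906), 33.11693572998047)
((505.9262390136719, -327.5615234375), (88.70196533203125, 80.78226470947266), 0.9708409905433655)
w2 1502 [ 0.5051 -0.3268  0.0248] ((505.94061279296875, -328.070556640625), 28.510934829711914)
((505.00616455078125, -327.9122009277344), (80.21304321289062, 80.16470336914062), 0.8995054960250854)
```

The picture shows the ring at (330,225) and the held post upright near (320,310). The ring's centre is (0.506, -0.329), confirmed by the clean wrist ring fit of radius 28.5 mm. Next I descend to just above it.

```bash

python3 -m creep '[{"slide":[0.8,3,0.4],"rot":[0,-0.8,-0.4],"claw":1},{"slide":[0.1,3,0],"rot":[0,0,0],"claw":1},{"slide":[0,2.5,0],"rot":[0,0,0],"claw":1},{"slide":[0,0.5,0],"rot":[0,0,0],"claw":1}]'
python3 -c "
from h import *
delta([.506,-.329,.06],np.radians(-2.9))"
```

```text
clock: 6.2
position: [0.5104, -0.3274, 0.0682]
eef_rot: [-1.574, -0.006, -0.047]
force: [-1.0, 1.4, -4.0]
width: 0.378
slide cm [-0.44  0.82 -0.18] dist 0.9
rot deg [0.18 0.19 0.32]
rot deg [   0.51 -179.81   -0.28]
```

```bash

python3 -m creep '[{"slide":[-0.45,0.8,-0.2],"rot":[0.2,0.2,0.3],"claw":1},{"slide":[0,0,0],"rot":[0,0,0],"claw":1}]'
python3 -c "
from h import *
delta([.506,-.329,.06],np.radians(-2.9))"
```

```text
clock: 6.37
position: [0.5054, -0.3254, 0.0583]
eef_rot: [-1.567, 0.003, -0.047]
force: [-1.0, -0.4, -3.4]
width: 0.386
slide cm [ 0.08 -0.17 -0.36] dist 0.4
rot deg [-0.22  0.22 -0.2 ]
rot deg [  -0.31 -179.78    0.34]
```

```bash

python3 -m creep '[{"slide":[0.05,0,-0.35],"rot":[-0.2,0.2,-0.2],"claw":1}]'
python3 -m creep '[{"slide":[0,0,0],"rot":[0,0,0],"claw":1}]'
python3 -c "
from h import *
delta([.506,-.329,.06],np.radians(-2.9))"
```

```text
clock: 6.45
position: [0.5066, -0.3276, 0.0588]
eef_rot: [-1.57, -0.001, -0.049]
force: [0.6, 0.3, -3.4]
width: 0.381
clock: 6.53
position: [0.5068, -0.3285, 0.0598]
eef_rot: [-1.571, -0.002, -0.049]
force: [0.8, -0.7, -3.2]
width: 0.382
slide cm [-0.08 -0.02 -0.06] dist 0.1
rot deg [0.   0.09 0.09]
rot deg [ 1.4000e-01 -1.7991e+02 -1.0000e-02]
```

```bash

python3 -m creep '[{"slide":[-0.05,0.7,0],"rot":[0,0,0],"claw":1},{"slide":[0,0.6,0],"rot":[0,0,0],"claw":1}]'
python3 -m creep '[{"slide":[0,0.5,0],"rot":[0,0,0],"claw":1}]'
python3 -m creep '[{"slide":[0,0.3,0],"rot":[0,0,0],"claw":1}]'
python3 -c "
from h import *
delta([.506,-.329,.038],np.radians(-2.9))"
```

```text
clock: 6.7
position: [0.5091, -0.3301, 0.0499]
eef_rot: [-1.574, -0.008, -0.049]
force: [-1.0, -0.4, -2.6]
width: 0.386
clock: 6.78
position: [0.5098, -0.3306, 0.0454]
eef_rot: [-1.575, -0.01, -0.049]
force: [0.1, 0.6, -3.4]
width: 0.387
clock: 6.87
position: [0.5099, -0.3306, 0.0423]
eef_rot: [-1.575, -0.01, -0.049]
force: [-6.5, 3.5, 21.8]
width: 0.38
slide cm [-0.4   0.43  0.15] dist 0.6
rot deg [0.23 0.07 0.57]
rot deg [   0.89 -179.93   -0.36]
```

It drifted about 4 mm in x and is sitting on the ring. I lift slightly, correct, and descend again.

```bash

python3 -m creep '[{"slide":[-0.3,-0.4,0.1],"rot":[0.2,0,0.5],"claw":1}]'
python3 -m creep '[{"slide":[-0.1,0,0.05],"rot":[0,0,0],"claw":1}]'
python3 -c "
from h import *
delta([.506,-.329,.038],np.radians(-2.9))"
```

```text
clock: 6.95
position: [0.5067, -0.3292, 0.0456]
eef_rot: [-1.571, -0.0, -0.049]
force: [-0.8, -0.3, -4.1]
width: 0.383
clock: 7.03
position: [0.5058, -0.3291, 0.0461]
eef_rot: [-1.571, -0.001, -0.05]
force: [0.2, 0.0, -2.8]
width: 0.383
slide cm [0.02 0.81 0.01] dist 0.8
rot deg [0.02 0.06 0.03]
rot deg [ 5.0000e-02 -1.7994e+02 -3.0000e-02]
```

```bash

python3 -m creep '[{"slide":[0,0.5,0],"rot":[0,0,0],"claw":1}]'
python3 -m creep '[{"slide":[-0.1,0.3,0],"rot":[0,0,0.1],"claw":1}]'
python3 -m creep '[{"slide":[0,0.1,0],"rot":[0,0,0],"claw":1}]'
python3 -c "
from h import *
delta([.506,-.329,.038],np.radians(-2.9))"
```

```text
clock: 7.12
position: [0.5063, -0.3294, 0.0419]
eef_rot: [-1.572, -0.002, -0.05]
force: [0.1, -0.4, -4.0]
width: 0.381
clock: 7.2
position: [0.5052, -0.3293, 0.0385]
eef_rot: [-1.572, -0.0, -0.05]
force: [0.5, 0.2, -3.9]
width: 0.384
clock: 7.28
position: [0.5051, -0.3294, 0.038]
eef_rot: [-1.572, 0.0, -0.05]
force: [-5.6, 2.6, 16.9]
width: 0.381
slide cm [ 0.08 -0.    0.05] dist 0.1
rot deg [ 0.04  0.04 -0.  ]
rot deg [-0.0000e+00 -1.7996e+02 -7.0000e-02]
```

Seated in the block's recess (TCP z 0.038, contact with the floor). Now release and go to the tall post.

```bash

python3 -m creep '[{"slide":[0,0,0],"rot":[0,0,0],"claw":-1},{"slide":[0,0,0],"rot":[0,0,0],"claw":-1},{"slide":[0,0,0],"rot":[0,0,0],"claw":-1},{"slide":[0,0,0],"rot":[0,0,0],"claw":-1}]'
python3 -m creep '[{"slide":[0,-3.5,0],"rot":[0,0,0],"claw":-1},{"slide":[0,-4,0],"rot":[0,0,0],"claw":-1},{"slide":[0,-4,0],"rot":[0,0,0],"claw":-1},{"slide":[0,0,0],"rot":[0,0,0],"claw":-1}]'
python3 -c "
from h import *
delta([.5487,-.088,.16],np.radians(-2.9))
im,W=cloud('wrist')
m=(np.hypot(W[...,0]-.506,W[...,1]+.33)<.03)&(abs(W[...,2]-.07)<.006); q=W[m]
print(len(q), q.mean(0).round(4), cv2.minEnclosingCircle((q[:,:2]*1000).astype(np.float32)))
"
```

```text
clock: 7.62
position: [0.5062, -0.3304, 0.0389]
eef_rot: [-1.573, -0.002, -0.05]
force: [0.8, -0.1, 1.3]
width: 0.629
clock: 7.95
position: [0.5037, -0.329, 0.1537]
eef_rot: [-1.57, 0.006, -0.05]
force: [2.4, -1.7, -0.1]
width: 0.913
slide cm [ 3.28 -0.62 24.3 ] dist 24.5
rot deg [-0.07  0.02 -0.34]
rot deg [-5.4000e-01 -1.7998e+02  1.1000e-01]
1959 [ 0.5051 -0.3279  0.0699] ((505.0498046875, -328.92633056640625), 17.86707305908203)
```

```bash

python3 -m creep '[{"slide":[0.5,-0.2,4],"rot":[0,0,0],"claw":-1},{"slide":[0.5,-0.2,4],"rot":[0,0,0],"claw":-1},{"slide":[0.5,-0.1,4],"rot":[0,0,0],"claw":-1},{"slide":[0.5,0,4],"rot":[0,0,0],"claw":-1},{"slide":[0.5,0,4],"rot":[0,0,0],"claw":-1}]'
python3 -m creep '[{"slide":[0.5,0,3.8],"rot":[0,0,0],"claw":-1},{"slide":[0,0,0],"rot":[0,0,0],"claw":-1}]'
python3 -m creep '[{"slide":[0,0,0],"rot":[0,0,0],"claw":-1}]'
python3 -c "
from h import *
delta([.5487,-.088,.042],np.radians(-2.9))
im,W=cloud('wrist')
m=(np.hypot(W[...,0]-.549,W[...,1]+.088)<.03)&(abs(W[...,2]-.087)<.006); q=W[m]
print(len(q), q.mean(0).round(4), cv2.minEnclosingCircle((q[:,:2]*1000).astype(np.float32)))
m=(np.hypot(W[...,0]-.549,W[...,1]+.088)<.045)&(abs(W[...,2]-.017)<.002); q=W[m]
print(len(q), cv2.minEnclosingCircle((q[:,:2]*1000).astype(np.float32)))
"
```

```text
clock: 8.42
position: [0.5357, -0.1384, 0.1541]
eef_rot: [-1.577, 0.007, -0.073]
force: [1.7, 0.1, -0.3]
width: 1.0
clock: 8.58
position: [0.5444, -0.0878, 0.152]
eef_rot: [-1.571, 0.009, -0.062]
force: [0.0, 0.8, -0.9]
width: 1.001
clock: 8.67
position: [0.5442, -0.0856, 0.1511]
eef_rot: [-1.571, 0.01, -0.057]
force: [-0.4, -1.5, 0.1]
width: 1.0
slide cm [ 0.57 10.91 -0.21] dist 10.9
rot deg [ 0.03 -0.39 -0.56]
rot deg [8.8000e-01 1.7961e+02 4.0000e-02]
2254 [ 0.5465 -0.0859  0.0869] ((546.4835815429688, -87.07368469238281), 17.975576400756836)
1017 ((546.9828491210938, -87.04013061523438), 27.768678665161133)
```

```bash

python3 -m creep '[{"slide":[0.3,3,-0.1],"rot":[0,-0.4,-0.5],"claw":-1},{"slide":[0,3,0],"rot":[0,0,0],"claw":-1},{"slide":[0,3,0],"rot":[0,0,0],"claw":-1},{"slide":[0,1,0],"rot":[0,0,0],"claw":-1}]'
python3 -c "
from h import *
delta([.547,-.0872,.042],np.radians(-2.9))"
```

```text
clock: 9.05
position: [0.5506, -0.0902, 0.0506]
eef_rot: [-1.572, -0.008, -0.053]
force: [-1.2, 0.5, 0.4]
width: 0.997
slide cm [-0.38  0.86  0.28] dist 1.0
rot deg [ 0.06 -0.15  0.49]
rot deg [-7.6000e-01  1.7984e+02  9.0000e-02]
```

```bash

python3 -m creep '[{"slide":[-0.35,0.7,0.25],"rot":[0,0,0.4],"claw":0.1},{"slide":[0,0.2,0],"rot":[0,0,0],"claw":0.1},{"slide":[0,0,0],"rot":[0,0,0],"claw":0.1},{"slide":[0,0,0],"rot":[0,0,0],"claw":0.1}]'
python3 -c "
from h import *
delta([.547,-.0872,.042],np.radians(-2.9))"
```

```text
clock: 9.38
position: [0.5443, -0.0917, 0.039]
eef_rot: [-1.573, 0.005, -0.06]
force: [0.0, 0.0, 0.8]
width: 0.759
slide cm [ 0.25 -0.3   0.46] dist 0.6
rot deg [ 0.14 -0.52 -0.3 ]
rot deg [  0.47 179.48   0.22]
```

```bash

python3 -m creep '[{"slide":[0.2,-0.2,0.4],"rot":[0,-0.4,-0.2],"claw":0.1}]'
python3 -m creep '[{"slide":[0,0,0.05],"rot":[0,0,0],"claw":0.1}]'
python3 -c "
from h import *
delta([.547,-.0872,.042],np.radians(-2.9))"
```

```text
clock: 9.47
position: [0.5467, -0.0891, 0.0418]
eef_rot: [-1.574, 0.001, -0.054]
force: [-0.2, 0.2, 0.5]
width: 0.687
clock: 9.55
position: [0.5484, -0.0879, 0.0434]
eef_rot: [-1.574, -0.002, -0.053]
force: [0.7, 0.2, -0.5]
width: 0.613
slide cm [-0.15  0.14  0.07] dist 0.2
rot deg [ 0.16 -0.15  0.13]
rot deg [ -0.21 179.85   0.26]
```

```bash

python3 -m creep '[{"slide":[-0.15,0.1,0],"rot":[0.1,0,0.1],"claw":1},{"slide":[0,0,0],"rot":[0,0,0],"claw":1},{"slide":[0,0,0],"rot":[0,0,0],"claw":1},{"slide":[0,0,0],"rot":[0,0,0],"claw":1}]' 45
python3 -m creep '[{"slide":[0,0,0],"rot":[0,0,0],"claw":1},{"slide":[0,0,0],"rot":[0,0,0],"claw":1}]'
python3 -c "
from h import *
delta([.559,.1522,.16],np.radians(-2.9))"
```

```text
clock: 9.88
position: [0.5483, -0.0871, 0.0452]
eef_rot: [-1.571, -0.004, -0.052]
force: [-0.1, -0.4, -3.5]
width: 0.385
clock: 10.05
position: [0.5482, -0.0871, 0.0451]
eef_rot: [-1.572, -0.004, -0.052]
force: [-0.4, 0.2, -0.4]
width: 0.383
slide cm [ -0.11 -11.51  23.95] dist 26.6
rot deg [ 0.04 -0.06  0.25]
rot deg [-3.9000e-01  1.7994e+02  7.0000e-02]
```

Tall post gripped; its underside is 33 mm below the TCP. Lift and carry to the left recess.

```bash

python3 -m creep '[{"slide":[0,-3,0],"rot":[0,0,0],"claw":1},{"slide":[0,-3.5,0],"rot":[0,0,0],"claw":1},{"slide":[0,-3.5,0],"rot":[0,0,0],"claw":1},{"slide":[0,-2,0],"rot":[0,0,0],"claw":1},{"slide":[0,0,2],"rot":[0,0,0],"claw":1}]'
python3 -m creep '[{"slide":[0,0,4],"rot":[0,0,0],"claw":1},{"slide":[0,0,4],"rot":[0,0,0],"claw":1},{"slide":[0,0,4],"rot":[0,0,0],"claw":1},{"slide":[0,0,4],"rot":[0,0,0],"claw":1},{"slide":[0,0,3],"rot":[0,0,0],"claw":1}]'
python3 -m creep '[{"slide":[0,0,0],"rot":[0,0,0],"claw":1}]'
python3 -c "
from h import *
delta([.559,.1522,.16],np.radians(-2.9))"
```

```text
clock: 10.47
position: [0.5437, -0.0715, 0.1643]
eef_rot: [-1.574, 0.009, -0.058]
force: [0.9, -1.4, -4.2]
width: 0.385
clock: 10.88
position: [0.5563, 0.1167, 0.1647]
eef_rot: [-1.578, 0.005, -0.075]
force: [0.9, 0.5, -4.0]
width: 0.384
clock: 10.97
position: [0.5554, 0.1262, 0.1642]
eef_rot: [-1.573, 0.006, -0.065]
force: [0.2, 1.9, -3.9]
width: 0.389
slide cm [0.2  0.42 2.62] dist 2.7
rot deg [ 0.11 -0.81 -0.33]
rot deg [5.1000e-01 1.7919e+02 1.7000e-01]
```

```bash

python3 -m creep '[{"slide":[0.1,2.5,2],"rot":[0,-0.5,-0.2],"claw":1},{"slide":[0.1,2.5,0.5],"rot":[0,-0.3,-0.1],"claw":1},{"slide":[0,1,0],"rot":[0,0,0],"claw":1}]'
python3 -m creep '[{"slide":[0,0,0],"rot":[0,0,0],"claw":1}]'
python3 -c "
from h import *
delta([.559,.1522,.065],np.radians(-2.9))
im,W=cloud('wrist'); save(im,'w3.png')
m=(np.hypot(W[...,0]-.559,W[...,1]-.152)<.04)&(abs(W[...,2]-.017)<.0025); q=W[m]
print(len(q), cv2.minEnclosingCircle((q[:,:2]*1000).astype(np.float32)))"
```

```text
clock: 11.22
position: [0.5605, 0.156, 0.1046]
eef_rot: [-1.57, -0.005, -0.044]
force: [0.0, -0.5, -5.1]
width: 0.386
clock: 11.3
position: [0.558, 0.156, 0.1017]
eef_rot: [-1.572, 0.0, -0.043]
force: [-0.1, -0.2, -3.6]
width: 0.381
slide cm [ 0.11  3.67 -0.37] dist 3.7
rot deg [ 0.04  0.45 -0.02]
rot deg [-3.0000e-02 -1.7955e+02 -7.0000e-02]
1371 ((557.0690307617188, 152.41197204589844), 27.97661018371582)
```

```bash

python3 -m creep '[{"slide":[0.05,1.8,-0.35],"rot":[0,0.4,0],"claw":1}]'
python3 -m creep '[{"slide":[0,1.5,0],"rot":[0,0,0],"claw":1}]'
python3 -m creep '[{"slide":[0,0,0],"rot":[0,0,0],"claw":1}]'
python3 -c "
from h import *
delta([.5585,.1523,.055],np.radians(-2.9))"
```

```text
clock: 11.43
position: [0.5616, 0.1526, 0.0877]
eef_rot: [-1.57, -0.006, -0.051]
force: [1.8, 0.6, -3.1]
width: 0.389
clock: 11.52
position: [0.5619, 0.1503, 0.0729]
eef_rot: [-1.571, -0.006, -0.053]
force: [0.0, -0.5, -4.5]
width: 0.387
clock: 11.6
position: [0.5609, 0.1485, 0.0715]
eef_rot: [-1.572, -0.003, -0.055]
force: [0.4, 0.5, -4.4]
width: 0.385
slide cm [-0.27  1.65  0.37] dist 1.7
rot deg [ 0.09 -0.25  0.19]
rot deg [-2.9000e-01  1.7975e+02  1.4000e-01]
```

```bash

python3 -m creep '[{"slide":[-0.25,0.8,0.35],"rot":[0,-0.2,0.2],"claw":1}]'
python3 -m creep '[{"slide":[0,0.5,0.1],"rot":[0,0,0],"claw":1}]'
python3 -m creep '[{"slide":[0,0,0],"rot":[0,0,0],"claw":1}]'
python3 -c "
from h import *
delta([.5585,.1523,.055],np.radians(-2.9))"
```

```text
clock: 11.68
position: [0.5609, 0.1501, 0.0655]
eef_rot: [-1.573, -0.003, -0.055]
force: [0.0, 0.9, -2.8]
width: 0.381
clock: 11.77
position: [0.5606, 0.1509, 0.0607]
eef_rot: [-1.572, -0.003, -0.055]
force: [-0.5, 1.3, -3.5]
width: 0.387
clock: 11.85
position: [0.5608, 0.1505, 0.0607]
eef_rot: [-1.573, -0.003, -0.056]
force: [0.4, -0.3, -4.2]
width: 0.384
slide cm [-0.24  0.57  0.16] dist 0.6
rot deg [ 0.1  -0.31  0.15]
rot deg [-2.4000e-01  1.7969e+02  1.6000e-01]
```

```bash

python3 -m creep '[{"slide":[-0.3,0.4,0.2],"rot":[0.1,-0.3,0.2],"claw":1}]'
python3 -m creep '[{"slide":[-0.1,0.3,0.1],"rot":[0,0,0],"claw":1}]'
python3 -m creep '[{"slide":[0,0.3,0],"rot":[0,0,0],"claw":1}]'
python3 -c "
from h import *
delta([.5585,.1523,.045],np.radians(-2.9))"
```

```text
clock: 11.93
position: [0.5594, 0.1524, 0.0579]
eef_rot: [-1.57, -0.002, -0.052]
force: [0.1, -0.1, -4.0]
width: 0.387
clock: 12.02
position: [0.5584, 0.1538, 0.0552]
eef_rot: [-1.57, -0.002, -0.051]
force: [-0.3, -0.3, -3.7]
width: 0.384
clock: 12.1
position: [0.5586, 0.1543, 0.0525]
eef_rot: [-1.569, -0.003, -0.051]
force: [0.4, 0.9, -3.1]
width: 0.384
slide cm [-0.    0.75 -0.2 ] dist 0.8
rot deg [-0.09 -0.01  0.15]
rot deg [-2.4000e-01  1.7999e+02 -1.4000e-01]
```

```bash

python3 -m creep '[{"slide":[0,0.2,-0.2],"rot":[0,0,0.1],"claw":1}]'
python3 -m creep '[{"slide":[0,0.3,0],"rot":[0,0,0],"claw":1}]'
python3 -m creep '[{"slide":[0,0.3,0],"rot":[0,0,0],"claw":1}]'
python3 -m creep '[{"slide":[0,0.2,0],"rot":[0,0,0],"claw":1}]'
python3 -c "
from h import *
delta([.5585,.1523,.045],np.radians(-2.9))"
```

```text
clock: 12.18
position: [0.5583, 0.1531, 0.0504]
eef_rot: [-1.569, -0.001, -0.05]
force: [-0.8, 0.2, -3.7]
width: 0.383
clock: 12.27
position: [0.5587, 0.1527, 0.0475]
eef_rot: [-1.569, -0.002, -0.05]
force: [1.0, -1.1, -4.5]
width: 0.383
clock: 12.35
position: [0.5587, 0.1529, 0.0448]
eef_rot: [-1.569, -0.001, -0.05]
force: [-12.0, 0.1, 35.8]
width: 0.385
clock: 12.43
position: [0.5588, 0.1531, 0.0448]
eef_rot: [-1.568, -0.001, -0.05]
force: [-12.1, -3.4, 33.6]
width: 0.389
slide cm [-0.02 -0.02 -0.08] dist 0.1
rot deg [-0.14  0.04  0.05]
rot deg [ 8.0000e-02 -1.7996e+02  2.2000e-01]
```

Seated at TCP z 0.0448, as expected. Release, rise and verify.

```bash

python3 -m creep '[{"slide":[0,0,0],"rot":[0,0,0],"claw":-1},{"slide":[0,0,0],"rot":[0,0,0],"claw":-1},{"slide":[0,0,0],"rot":[0,0,0],"claw":-1},{"slide":[0,0,0],"rot":[0,0,0],"claw":-1}]'
python3 -m creep '[{"slide":[0,-3,0],"rot":[0,0,0],"claw":-1},{"slide":[0,-4,0],"rot":[0,0,0],"claw":-1},{"slide":[0,-4,0],"rot":[0,0,0],"claw":-1},{"slide":[0,0,0],"rot":[0,0,0],"claw":-1}]'
python3 -c "
from h import *
delta([.505,-.329,.16],np.radians(-2.9))
im,W=cloud('wrist')
m=(np.hypot(W[...,0]-.5585,W[...,1]-.1525)<.03)&(abs(W[...,2]-.087)<.006); q=W[m]
print(len(q), q.mean(0).round(4), cv2.minEnclosingCircle((q[:,:2]*1000).astype(np.float32)))
m=(np.hypot(W[...,0]-.5585,W[...,1]-.1525)<.045)&(abs(W[...,2]-.017)<.002); q=W[m]
print(len(q), cv2.minEnclosingCircle((q[:,:2]*1000).astype(np.float32)))"
```

```text
clock: 12.77
position: [0.5614, 0.1538, 0.0476]
eef_rot: [-1.566, -0.006, -0.05]
force: [-0.3, 0.5, 0.2]
width: 0.621
clock: 13.1
position: [0.5591, 0.1526, 0.1578]
eef_rot: [-1.569, 0.001, -0.05]
force: [1.7, 0.3, 0.8]
width: 0.915
slide cm [ -2.99  -0.3  -48.37] dist 48.5
rot deg [-0.09  0.02 -0.04]
rot deg [-6.0000e-02 -1.7998e+02  1.4000e-01]
2155 [0.5582 0.1542 0.0869] ((558.2453002929688, 153.0940399169922), 18.008106231689453)
977 ((557.129150390625, 152.47769165039062), 27.813310623168945)
```

Tall post is seated: top at z 0.087, 1.3 mm from the ring's centre. Next, fetch the short post.

```bash

python3 -m creep '[{"slide":[-0.3,0,-4],"rot":[0,0,0],"claw":-1},{"slide":[-0.3,0,-4],"rot":[0,0,0],"claw":-1},{"slide":[-0.3,0,-4],"rot":[0,0,0],"claw":-1},{"slide":[-0.3,0,-4],"rot":[0,0,0],"claw":-1},{"slide":[-0.3,0,-4],"rot":[0,0,0],"claw":-1}]'
python3 -m creep '[{"slide":[-0.2,0,-4.1],"rot":[0,0,0],"claw":-1},{"slide":[-0.2,0,-4.1],"rot":[0,0,0],"claw":-1},{"slide":[-0.2,0,-4.1],"rot":[0,0,0],"claw":-1},{"slide":[-0.2,0,-4.1],"rot":[0,0,0],"claw":-1},{"slide":[-0.2,0,-4.1],"rot":[0,0,0],"claw":-1}]'
python3 -c "
from h import *
delta([.505,-.329,.16],np.radians(-2.9))"
```

```text
clock: 13.57
position: [0.5346, -0.038, 0.1522]
eef_rot: [-1.562, 0.0, -0.027]
force: [0.4, 0.0, -1.0]
width: 1.0
clock: 13.98
position: [0.5151, -0.246, 0.146]
eef_rot: [-1.561, 0.004, -0.025]
force: [0.8, 0.9, -0.5]
width: 1.002
slide cm [-0.82 -1.47 -8.31] dist 8.5
rot deg [-0.53  1.49 -0.25]
rot deg [  -0.38 -178.5     0.83]
```

```bash

python3 -m creep '[{"slide":[-0.2,0,-3.5],"rot":[-0.2,0.7,0],"claw":-1},{"slide":[-0.2,0,-2.5],"rot":[-0.2,0.5,0],"claw":-1},{"slide":[0,1.5,-0.5],"rot":[0,0,0],"claw":-1},{"slide":[0,0,0],"rot":[0,0,0],"claw":-1}]'
python3 -c "
from h import *
delta([.505,-.329,.042],np.radians(-2.9))"
```

```text
clock: 14.32
position: [0.502, -0.3279, 0.1265]
eef_rot: [-1.576, 0.008, -0.063]
force: [-1.2, 1.2, -0.5]
width: 0.998
slide cm [ 0.37  8.45 -0.05] dist 8.5
rot deg [ 0.29 -0.69 -0.47]
rot deg [  0.73 179.31   0.45]
```

```bash

python3 -m creep '[{"slide":[0.3,3,0],"rot":[0.2,-0.6,-0.4],"claw":-1},{"slide":[0,3,0],"rot":[0,0,0],"claw":-1},{"slide":[0,1.8,0],"rot":[0,0,0],"claw":0.1}]'
python3 -m creep '[{"slide":[0,0,0],"rot":[0,0,0],"claw":0.1}]'
python3 -c "
from h import *
delta([.505,-.329,.042],np.radians(-2.9))"
```

```text
clock: 14.57
position: [0.5078, -0.3309, 0.0496]
eef_rot: [-1.576, -0.006, -0.054]
force: [-1.1, -1.3, -1.0]
width: 0.963
clock: 14.65
position: [0.5053, -0.3281, 0.0455]
eef_rot: [-1.572, -0.0, -0.053]
force: [-0.9, 0.1, -0.4]
width: 0.901
slide cm [-0.02  0.35 -0.09] dist 0.4
rot deg [ 0.08 -0.13  0.  ]
rot deg [-0.0000e+00  1.7987e+02  1.3000e-01]
```

```bash

python3 -m creep '[{"slide":[0,0.3,-0.1],"rot":[0,0,0],"claw":0.1},{"slide":[0,0,0],"rot":[0,0,0],"claw":0.1},{"slide":[0,0,0],"rot":[0,0,0],"claw":0.1}]'
python3 -c "
from h import *
delta([.505,-.329,.042],np.radians(-2.9))"
```

```text
clock: 14.9
position: [0.5057, -0.3262, 0.0423]
eef_rot: [-1.57, 0.002, -0.05]
force: [-0.7, -0.7, -0.3]
width: 0.689
slide cm [-0.06  0.03 -0.28] dist 0.3
rot deg [-0.05  0.05 -0.11]
rot deg [-1.8000e-01 -1.7995e+02  7.0000e-02]
```

```bash

python3 -m creep '[{"slide":[-0.05,0.05,-0.25],"rot":[0,0,0],"claw":1},{"slide":[0,0,0],"rot":[0,0,0],"claw":1},{"slide":[0,0,0],"rot":[0,0,0],"claw":1},{"slide":[0,0,0],"rot":[0,0,0],"claw":1},{"slide":[0,0,0],"rot":[0,0,0],"claw":1}]'
python3 -m creep '[{"slide":[0,0,0],"rot":[0,0,0],"claw":1},{"slide":[0,0,0],"rot":[0,0,0],"claw":1}]'
python3 -c "
from h import *
delta([.5475,-.0872,.16],np.radians(-2.9))"
```

```text
clock: 15.32
position: [0.5074, -0.3297, 0.0463]
eef_rot: [-1.573, -0.003, -0.049]
force: [0.4, -0.1, -4.5]
width: 0.383
clock: 15.48
position: [0.507, -0.3293, 0.0461]
eef_rot: [-1.572, -0.003, -0.049]
force: [-1.0, -0.1, -3.0]
width: 0.38
slide cm [  2.89 -11.42  24.37] dist 27.1
rot deg [0.08 0.11 0.17]
rot deg [ 2.6000e-01 -1.7989e+02 -1.2000e-01]
```

```bash

python3 -m creep '[{"slide":[0,-3,0],"rot":[0,0,0],"claw":1},{"slide":[0,-4,0],"rot":[0,0,0],"claw":1},{"slide":[0,-3,0],"rot":[0,0,0],"claw":1},{"slide":[0.4,0,3],"rot":[0,0,0],"claw":1},{"slide":[0.5,0,4],"rot":[0,0,0],"claw":1}]'
python3 -m creep '[{"slide":[0.5,0,4],"rot":[0,0,0],"claw":1},{"slide":[0.5,0,4],"rot":[0,0,0],"claw":1},{"slide":[0.5,0,4],"rot":[0,0,0],"claw":1},{"slide":[0.4,0,2.5],"rot":[0,0,0],"claw":1},{"slide":[0,0,0],"rot":[0,0,0],"claw":1}]'
python3 -c "
from h import *
delta([.5475,-.0872,.10],np.radians(-2.9))"
```

```text
clock: 15.9
position: [0.5134, -0.268, 0.1464]
eef_rot: [-1.575, 0.005, -0.064]
force: [0.2, 1.4, -3.4]
width: 0.382
clock: 16.32
position: [0.544, -0.1106, 0.1467]
eef_rot: [-1.571, 0.001, -0.06]
force: [0.3, 1.4, -3.3]
width: 0.381
slide cm [0.22 4.67 2.36] dist 5.2
rot deg [ 0.03 -0.52 -0.06]
rot deg [1.0000e-01 1.7948e+02 5.0000e-02]
```

```bash

python3 -m creep '[{"slide":[0.1,2,2],"rot":[0,-0.4,0],"claw":1},{"slide":[0.1,2,0.3],"rot":[0,0,0],"claw":1},{"slide":[0,0.5,0],"rot":[0,0,0],"claw":1}]'
python3 -m creep '[{"slide":[0,0,0],"rot":[0,0,0],"claw":1}]'
python3 -c "
from h import *
delta([.5475,-.0872,.06],np.radians(-2.9))
im,W=cloud('wrist')
m=(np.hypot(W[...,0]-.547,W[...,1]+.087)<.045)&(abs(W[...,2]-.017)<.0025); q=W[m]
print(len(q), cv2.minEnclosingCircle((q[:,:2]*1000).astype(np.float32)))"
```

```text
clock: 16.57
position: [0.5498, -0.0835, 0.1024]
eef_rot: [-1.571, -0.004, -0.046]
force: [0.7, -1.1, -4.1]
width: 0.38
clock: 16.65
position: [0.5487, -0.0827, 0.101]
eef_rot: [-1.57, -0.001, -0.045]
force: [-0.1, -1.0, -2.8]
width: 0.379
slide cm [-0.1   4.1  -0.46] dist 4.1
rot deg [-0.04  0.33  0.06]
rot deg [ 9.0000e-02 -1.7967e+02  7.0000e-02]
1368 ((547.01904296875, -87.31806945800781), 27.95779037475586)
```

```bash

python3 -m creep '[{"slide":[-0.1,1.8,-0.45],"rot":[0,0.3,0],"claw":1}]'
python3 -m creep '[{"slide":[0,1.5,0],"rot":[0,0,0],"claw":1}]'
python3 -m creep '[{"slide":[0,0,0],"rot":[0,0,0],"claw":1}]'
python3 -c "
from h import *
delta([.548,-.087,.055],np.radians(-2.9))"
```

```text
clock: 16.78
position: [0.5506, -0.0882, 0.0865]
eef_rot: [-1.571, -0.008, -0.051]
force: [1.0, 0.6, -2.2]
width: 0.383
clock: 16.87
position: [0.5506, -0.0905, 0.0719]
eef_rot: [-1.572, -0.008, -0.053]
force: [-1.0, -0.8, -4.0]
width: 0.382
clock: 16.95
position: [0.5493, -0.0916, 0.0706]
eef_rot: [-1.572, -0.005, -0.055]
force: [-0.7, -1.1, -3.7]
width: 0.381
slide cm [-0.16  1.55  0.46] dist 1.6
rot deg [ 0.08 -0.24  0.31]
rot deg [-4.9000e-01  1.7976e+02  1.2000e-01]
```

```bash

python3 -m creep '[{"slide":[-0.2,1.0,0.5],"rot":[0.1,-0.2,0.3],"claw":1}]'
python3 -m creep '[{"slide":[0,0.5,0.1],"rot":[0,0,0],"claw":1}]'
python3 -m creep '[{"slide":[0,0,0],"rot":[0,0,0],"claw":1}]'
python3 -c "
from h import *
delta([.548,-.087,.05],np.radians(-2.9))"
```

```text
clock: 17.03
position: [0.5495, -0.0894, 0.0627]
eef_rot: [-1.572, -0.004, -0.055]
force: [1.3, -0.3, -3.1]
width: 0.38
clock: 17.12
position: [0.5489, -0.0881, 0.0573]
eef_rot: [-1.571, -0.003, -0.055]
force: [-0.3, 0.7, -3.5]
width: 0.384
clock: 17.2
position: [0.5488, -0.0884, 0.0571]
eef_rot: [-1.572, -0.003, -0.056]
force: [-0.5, -0.7, -3.2]
width: 0.382
slide cm [-0.09  0.7   0.13] dist 0.7
rot deg [ 0.04 -0.29  0.16]
rot deg [-2.5000e-01  1.7971e+02  6.0000e-02]
```

```bash

python3 -m creep '[{"slide":[-0.1,0.5,0.15],"rot":[0,-0.3,0.2],"claw":1}]'
python3 -m creep '[{"slide":[0,0.5,0],"rot":[0,0,0],"claw":1}]'
python3 -m creep '[{"slide":[0,0.3,0],"rot":[0,0,0],"claw":1}]'
python3 -c "
from h import *
delta([.548,-.087,.037],np.radians(-2.9))"
```

```text
clock: 17.28
position: [0.549, -0.0874, 0.0531]
eef_rot: [-1.572, -0.001, -0.051]
force: [-0.1, -0.5, -4.0]
width: 0.381
clock: 17.37
position: [0.5493, -0.087, 0.0482]
eef_rot: [-1.572, -0.002, -0.05]
force: [0.0, -0.3, -4.1]
width: 0.378
clock: 17.45
position: [0.5495, -0.087, 0.0451]
eef_rot: [-1.572, -0.002, -0.05]
force: [-0.4, -0.6, -3.2]
width: 0.382
slide cm [-0.15  0.81 -0.01] dist 0.8
rot deg [0.05 0.04 0.14]
rot deg [ 2.2000e-01 -1.7996e+02 -8.0000e-02]
```

```bash

python3 -m creep '[{"slide":[-0.15,0.2,0],"rot":[0,0,0.1],"claw":1}]'
python3 -m creep '[{"slide":[0,0.3,0],"rot":[0,0,0],"claw":1}]'
python3 -m creep '[{"slide":[0,0.3,0],"rot":[0,0,0],"claw":1}]'
python3 -c "
from h import *
delta([.548,-.087,.037],np.radians(-2.9))"
```

```text
clock: 17.53
position: [0.5483, -0.0868, 0.0429]
eef_rot: [-1.572, -0.001, -0.05]
force: [0.4, 0.5, -3.0]
width: 0.382
clock: 17.62
position: [0.5482, -0.0868, 0.0397]
eef_rot: [-1.572, -0.001, -0.049]
force: [0.1, 0.5, -2.9]
width: 0.38
clock: 17.7
position: [0.5484, -0.0868, 0.0377]
eef_rot: [-1.571, -0.001, -0.049]
force: [-12.5, 2.0, 44.3]
width: 0.382
slide cm [-0.04  0.07 -0.02] dist 0.1
rot deg [0.04 0.06 0.05]
rot deg [ 8.0000e-02 -1.7994e+02 -6.0000e-02]
```

Contact came at TCP z 0.0377, which is floor height (ring contact would be about 0.043). Release, rise and check.

```bash

python3 -m creep '[{"slide":[0,0,0],"rot":[0,0,0],"claw":-1},{"slide":[0,0,0],"rot":[0,0,0],"claw":-1},{"slide":[0,0,0],"rot":[0,0,0],"claw":-1},{"slide":[0,0,0],"rot":[0,0,0],"claw":-1}]'
python3 -m creep '[{"slide":[0,-3,0],"rot":[0,0,0],"claw":-1},{"slide":[0,-4,0],"rot":[0,0,0],"claw":-1},{"slide":[0,-4,0],"rot":[0,0,0],"claw":-1},{"slide":[0,-2,0],"rot":[0,0,0],"claw":-1},{"slide":[0,0,0],"rot":[0,0,0],"claw":-1}]'
python3 -c "
from h import *
delta([.5685,.031,.17],np.radians(87.1))
im,W=cloud('wrist')
m=(np.hypot(W[...,0]-.5485,W[...,1]+.087)<.03)&(abs(W[...,2]-.062)<.006); q=W[m]
print(len(q), q.mean(0).round(4), cv2.minEnclosingCircle((q[:,:2]*1000).astype(np.float32)))
m=(np.hypot(W[...,0]-.5475,W[...,1]+.087)<.045)&(abs(W[...,2]-.017)<.002); q=W[m]
print(len(q), cv2.minEnclosingCircle((q[:,:2]*1000).astype(np.float32)), tcp()[2]['joint_positions'].round(2))"
```

```text
clock: 18.03
position: [0.5505, -0.0872, 0.0395]
eef_rot: [-1.572, -0.005, -0.05]
force: [0.5, -0.2, 0.1]
width: 0.617
clock: 18.45
position: [0.5484, -0.0869, 0.172]
eef_rot: [-1.572, 0.001, -0.05]
force: [0.7, 0.0, -0.1]
width: 0.974
slide cm [ 1.42  0.19 11.88] dist 12.0
rot deg [ 1.000e-02 -8.995e+01 -8.000e-02]
rot deg [8.000e-02 9.005e+01 1.000e-02]
1637 [ 0.5478 -0.0854  0.0619] ((547.5941772460938, -86.2449951171875), 17.93967056274414)
921 ((547.4663696289062, -87.82893371582031), 28.51416778564453) [-0.01  0.37  0.15  1.86 -0.07  0.92  0.12]
```

Both posts are seated in their exchanged recesses (short post top at z 0.0619, about 1.6 mm off centre). Now go over the gap and turn the jaws 90°.

```bash

python3 -m creep '[{"slide":[0.4,0,3.5],"rot":[0,0,0],"claw":-1},{"slide":[0.4,0,3.5],"rot":[0,0,0],"claw":-1},{"slide":[0.4,0,3.5],"rot":[0,0,0],"claw":-1},{"slide":[0,0,0],"rot":[0,7,0],"claw":-1},{"slide":[0,0,0],"rot":[0,7,0],"claw":-1}]'
python3 -m creep '[{"slide":[0,0,0],"rot":[0,7,0],"claw":-1},{"slide":[0,0,0],"rot":[0,7,0],"claw":-1},{"slide":[0,0,0],"rot":[0,7,0],"claw":-1},{"slide":[0,0,0],"rot":[0,7,0],"claw":-1},{"slide":[0,0,0],"rot":[0,7,0],"claw":-1}]'
python3 -m creep '[{"slide":[0,0,0],"rot":[0,7,0],"claw":-1},{"slide":[0,0,0],"rot":[0,7,0],"claw":-1},{"slide":[0,0,0],"rot":[0,7,0],"claw":-1},{"slide":[0,0,0],"rot":[0,7,0],"claw":-1},{"slide":[0,0,0],"rot":[0,7,0],"claw":-1}]'
python3 -m creep '[{"slide":[0,0,0],"rot":[0,0,0],"claw":-1}]'
python3 -c "
from h import *
delta([.5685,.031,.15],np.radians(87.1))
im,W=cloud('wrist'); save(im,'w4.png'); np.save('w4.npy',W)"
```

```text
clock: 18.92
position: [0.564, 0.0184, 0.1656]
eef_rot: [-1.574, 0.004, -0.305]
force: [0.6, -1.1, -0.4]
width: 0.997
clock: 19.33
position: [0.559, 0.0219, 0.1561]
eef_rot: [-1.587, 0.008, -0.933]
force: [0.1, 0.8, 0.8]
width: 1.004
clock: 19.75
position: [0.5536, 0.0214, 0.1468]
eef_rot: [-1.601, -0.006, -1.558]
force: [0.8, 0.4, -0.7]
width: 1.001
clock: 19.83
position: [0.5526, 0.0213, 0.145]
eef_rot: [-1.603, -0.008, -1.562]
force: [-0.6, 0.1, -0.8]
width: 0.999
slide cm [-0.96 -0.56  1.58] dist 1.9
rot deg [   0.75 -176.6    -2.84]
rot deg [1.84 3.37 0.49]
```

View pics/w4.png

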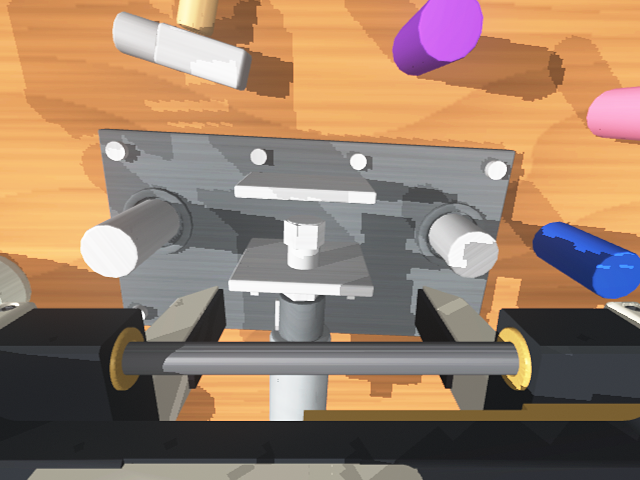

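The view shows tall post left (110,250), short post right (470,250), both in their rings. The bolt head is at (303,230), between the bracket top (300,280) and the back wall top (305,190). I measure these edges.

```bash
python3 - <<'E'
from h import *
W=np.load('w4.npy')
def rect(r,z0,z1,n):
    v0,v1,u0,u1=r; q=W[v0:v1,u0:u1].reshape(-1,3); q=q[(q[:,2]>z0)&(q[:,2]<z1)]
    if len(q)>4: print(n,len(q),q.mean(0).round(4),cv2.minAreaRect((q[:,:2]*1000).astype(np.float32)))
rect((240,300,225,380),.092,.1,'bracket top')
rect((165,210,230,380),.068,.076,'wall top')
rect((215,250,280,330),.066,.082,'head top')
rect((240,268,280,325),.066,.09,'nose')
delta([.5685,.031,.15],np.radians(-92.9))
E
```

```text
bracket top 1955 [0.5386 0.033  0.0957] ((538.0799560546875, 32.94711685180664), (90.09391784667969, 9.040055274963379), 87.49702453613281)
wall top 1866 [0.5921 0.0308 0.0718] ((591.6373901367188, 30.656408309936523), (90.03668212890625, 8.381026268005371), 87.45763397216797)
head top 1082 [0.5656 0.0321 0.0736] ((563.4826049804688, 32.13321304321289), (21.400737762451172, 25.696569442749023), 0.6325249075889587)
nose 968 [0.5519 0.0324 0.0732] ((552.1380004882812, 33.06700134277344), (30.42742919921875, 21.88571548461914), 87.4490966796875)
slide cm [-0.94 -0.58  1.62] dist 2.0
rot deg [1.88 3.73 0.49]
rot deg [   0.76 -176.25   -2.9 ]
```

Midway between the bracket top and the wall top lies (0.566, 0.032), agreeing within 2 mm with the recess-based estimate. Yaw is about -2.5°. Align above the gap.

```bash

python3 -m creep '[{"slide":[-1.0,0,1.4],"rot":[1.9,3.3,0.5],"claw":-1}]'
python3 -m creep '[{"slide":[0,0,0],"rot":[0,0,0],"claw":-1}]'
python3 -c "
from h import *
delta([.566,.0318,.12],np.radians(-92.5))"
```

```text
clock: 19.97
position: [0.5646, 0.0295, 0.143]
eef_rot: [-1.573, -0.002, -1.612]
force: [0.2, -0.6, 0.5]
width: 1.001
clock: 20.05
position: [0.5652, 0.0314, 0.1421]
eef_rot: [-1.573, -0.001, -1.608]
force: [0.4, 0.1, 0.8]
width: 0.998
slide cm [-0.04  2.21  0.08] dist 2.2
rot deg [0.1  0.36 0.05]
rot deg [ 8.0000e-02 -1.7964e+02 -1.5000e-01]
```

```bash

python3 -m creep '[{"slide":[0,2.5,0.1],"rot":[0,0.3,0],"claw":-1},{"slide":[0,2,0],"rot":[0,0,0],"claw":-1}]'
python3 -c "
from h import *
delta([.566,.0318,.045],np.radians(-92.5))"
```

```text
clock: 20.22
position: [0.5687, 0.0314, 0.0992]
eef_rot: [-1.567, 0.0, -1.603]
force: [0.2, 0.6, -0.5]
width: 0.999
slide cm [-0.03  5.41 -0.29] dist 5.4
rot deg [-0.22  0.66 -0.  ]
rot deg [-1.0000e-02 -1.7934e+02  3.4000e-01]
```

```bash

python3 -m creep '[{"slide":[0,1.8,-0.3],"rot":[-0.2,0.5,0],"claw":-1},{"slide":[0,1.8,0],"rot":[0,0,0],"claw":-1}]'
python3 -m creep '[{"slide":[0,0.8,0],"rot":[0,0,0],"claw":-1}]'
python3 -c "
from h import *
delta([.566,.0318,.045],np.radians(-92.5))"
```

```text
clock: 20.38
position: [0.5649, 0.031, 0.0611]
eef_rot: [-1.572, -0.0, -1.602]
force: [-0.4, 0.5, -0.8]
width: 1.002
clock: 20.47
position: [0.5627, 0.0306, 0.0505]
eef_rot: [-1.577, -0.001, -1.597]
force: [-0.7, -1.1, -0.1]
width: 1.002
slide cm [-0.13  0.55  0.33] dist 0.7
rot deg [0.33 0.99 0.07]
rot deg [ 1.1000e-01 -1.7901e+02 -5.1000e-01]
```

```bash

python3 -m creep '[{"slide":[-0.1,0.4,0.3],"rot":[0.3,0.9,0],"claw":0}]' 30
python3 -m creep '[{"slide":[0,0,0],"rot":[0,0,0],"claw":0},{"slide":[0,0,0],"rot":[0,0,0],"claw":0}]'
python3 -c "
from h import *
delta([.566,.0318,.045],np.radians(-92.5))"
```

```text
clock: 20.55
position: [0.5641, 0.0309, 0.0449]
eef_rot: [-1.575, -0.002, -1.611]
force: [0.2, 0.3, 0.7]
width: 0.965
clock: 20.72
position: [0.5634, 0.0305, 0.0439]
eef_rot: [-1.577, -0.003, -1.609]
force: [-0.6, 0.2, 0.0]
width: 0.83
slide cm [-0.14 -0.11  0.26] dist 0.3
rot deg [0.36 0.33 0.15]
rot deg [   0.23 -179.67   -0.57]
```

```bash

python3 -m creep '[{"slide":[-0.15,0,0.3],"rot":[0.3,0.3,0.1],"claw":0},{"slide":[0,0,0],"rot":[0,0,0],"claw":0},{"slide":[0,0,0],"rot":[0,0,0],"claw":0}]'
python3 -c "
from h import *
delta([.566,.0318,.045],np.radians(-92.5))"
```

```text
clock: 20.97
position: [0.5685, 0.0319, 0.0462]
eef_rot: [-1.568, 0.0, -1.613]
force: [1.3, -0.6, 0.4]
width: 0.616
slide cm [ 0.02  0.12 -0.25] dist 0.3
rot deg [-0.17  0.09 -0.  ]
rot deg [  -0.   -179.91    0.27]
```

```bash

python3 -m creep '[{"slide":[0,0.1,-0.2],"rot":[-0.1,0,0],"claw":1},{"slide":[0,0,0],"rot":[0,0,0],"claw":1},{"slide":[0,0,0],"rot":[0,0,0],"claw":1},{"slide":[0,0,0],"rot":[0,0,0],"claw":1}]'
python3 -m creep '[{"slide":[0,0,0],"rot":[0,0,0],"claw":1},{"slide":[0,0,0],"rot":[0,0,0],"claw":1},{"slide":[0,0,0],"rot":[0,0,0],"claw":1},{"slide":[0,0,0],"rot":[0,0,0],"claw":1}]'
python3 -c "
from h import *
delta([.566,.0318,.045],np.radians(-92.5));print(tcp()[2]['ft_torque'])"
```

```text
clock: 21.3
position: [0.568, 0.0324, 0.0473]
eef_rot: [-1.566, 0.001, -1.612]
force: [0.5, 0.2, 0.2]
width: 0.327
clock: 21.63
position: [0.568, 0.0314, 0.0473]
eef_rot: [-1.566, 0.0, -1.613]
force: [0.3, -1.0, 0.4]
width: 0.28
slide cm [-0.03  0.23 -0.2 ] dist 0.3
rot deg [-0.29  0.08 -0.01]
rot deg [-2.0000e-02 -1.7992e+02  4.5000e-01]
[-0.13674939  0.19788177 -0.0403781 ]
```

Gripped at about 26 mm, between flats and corners. Now hold while the nut runs up.

```bash

python3 -m creep '[{"slide":[0,0,0],"rot":[0,0,0],"claw":1},{"slide":[0,0,0],"rot":[0,0,0],"claw":1},{"slide":[0,0,0],"rot":[0,0,0],"claw":1},{"slide":[0,0,0],"rot":[0,0,0],"claw":1},{"slide":[0,0,0],"rot":[0,0,0],"claw":1}]'
python3 -m creep '[{"slide":[0,0,0],"rot":[0,0,0],"claw":1},{"slide":[0,0,0],"rot":[0,0,0],"claw":1},{"slide":[0,0,0],"rot":[0,0,0],"claw":1},{"slide":[0,0,0],"rot":[0,0,0],"claw":1},{"slide":[0,0,0],"rot":[0,0,0],"claw":1}]'
python3 -m creep '[{"slide":[0,0,0],"rot":[0,0,0],"claw":1},{"slide":[0,0,0],"rot":[0,0,0],"claw":1},{"slide":[0,0,0],"rot":[0,0,0],"claw":1},{"slide":[0,0,0],"rot":[0,0,0],"claw":1},{"slide":[0,0,0],"rot":[0,0,0],"claw":1}]'
python3 -m creep '[{"slide":[0,0,0],"rot":[0,0,0],"claw":1},{"slide":[0,0,0],"rot":[0,0,0],"claw":1},{"slide":[0,0,0],"rot":[0,0,0],"claw":1},{"slide":[0,0,0],"rot":[0,0,0],"claw":1},{"slide":[0,0,0],"rot":[0,0,0],"claw":1}]'
python3 -c "
from h import *
print(tcp()[2]['ft_torque'])
im,W=cloud('wrist'); save(im,'w5.png')"
```

```text
clock: 22.05
position: [0.568, 0.0314, 0.0473]
eef_rot: [-1.566, 0.0, -1.613]
force: [-0.0, -0.4, 0.5]
width: 0.274
clock: 22.47
position: [0.568, 0.0314, 0.0473]
eef_rot: [-1.566, 0.0, -1.613]
force: [-1.3, -0.2, -0.1]
width: 0.278
clock: 22.88
position: [0.568, 0.0314, 0.0473]
eef_rot: [-1.566, 0.0, -1.613]
force: [0.5, -0.3, -0.5]
width: 0.276
clock: 23.3
position: [0.568, 0.0314, 0.0473]
eef_rot: [-1.566, 0.0, -1.613]
force: [-0.3, -0.2, 0.0]
width: 0.274
[-0.17119365  0.20952736  0.00325586]
```

View pics/w5.png

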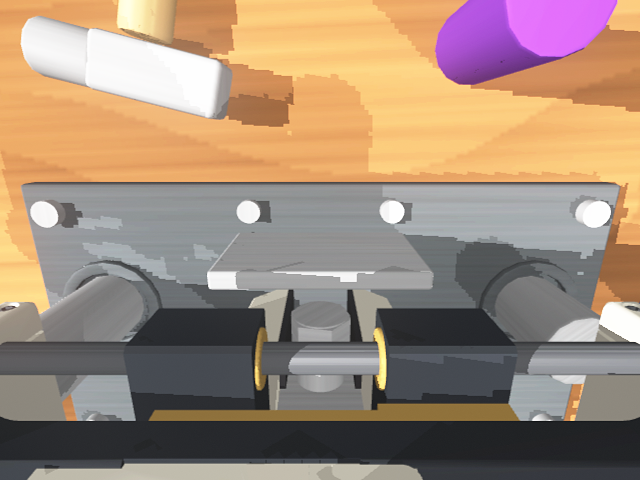

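The head sits between the pads at (320,335) and both posts stand in their rings. I hold on, and compare top and scene pictures of the socket over time to detect the stall.

```bash
cat > g.py <<'E'
import sys
from h import *
for n in('top','scene','wrist'):
    im,W=cloud(n); np.save(f'{n}_{sys.argv[1]}.npy',im)
E
python3 g.py a
python3 -m creep '[{"slide":[0,0,0],"rot":[0,0,0],"claw":1},{"slide":[0,0,0],"rot":[0,0,0],"claw":1},{"slide":[0,0,0],"rot":[0,0,0],"claw":1},{"slide":[0,0,0],"rot":[0,0,0],"claw":1},{"slide":[0,0,0],"rot":[0,0,0],"claw":1}]' >/dev/null
python3 -m creep '[{"slide":[0,0,0],"rot":[0,0,0],"claw":1},{"slide":[0,0,0],"rot":[0,0,0],"claw":1},{"slide":[0,0,0],"rot":[0,0,0],"claw":1},{"slide":[0,0,0],"rot":[0,0,0],"claw":1},{"slide":[0,0,0],"rot":[0,0,0],"claw":1}]' >/dev/null
python3 g.py b
for i in 1 2 3 4 5 6 7 8 9 10; do python3 -m creep '[{"slide":[0,0,0],"rot":[0,0,0],"claw":1},{"slide":[0,0,0],"rot":[0,0,0],"claw":1},{"slide":[0,0,0],"rot":[0,0,0],"claw":1},{"slide":[0,0,0],"rot":[0,0,0],"claw":1},{"slide":[0,0,0],"rot":[0,0,0],"claw":1}]' >/dev/null; done
python3 g.py c
python3 -m creep '[{"slide":[0,0,0],"rot":[0,0,0],"claw":1},{"slide":[0,0,0],"rot":[0,0,0],"claw":1},{"slide":[0,0,0],"rot":[0,0,0],"claw":1},{"slide":[0,0,0],"rot":[0,0,0],"claw":1},{"slide":[0,0,0],"rot":[0,0,0],"claw":1}]' >/dev/null
python3 -m creep '[{"slide":[0,0,0],"rot":[0,0,0],"claw":1},{"slide":[0,0,0],"rot":[0,0,0],"claw":1},{"slide":[0,0,0],"rot":[0,0,0],"claw":1},{"slide":[0,0,0],"rot":[0,0,0],"claw":1},{"slide":[0,0,0],"rot":[0,0,0],"claw":1}]'
python3 g.py d
python3 - <<'E'
from h import *
print(tcp()[2]['ft_torque'],tcp()[2]['clock'])
X=np.array([.5447-.035*.9987,.0318+.035*.05,.065])
for n in('top','scene'):
    c=arm.calibration(n); p=np.array(c['mtx'])@(np.array(c['R'])@X+c['t']); u,v=(p[:2]/p[2]).astype(int); print(n,u,v)
    L={k:np.load(f'{n}_{k}.npy').astype(int) for k in 'abcd'}
    for a,b in('ab','bc','cd'):
        d=abs(L[a]-L[b]).sum(2); print(n,a+b,'roi>60:',(d[v-15:v+15,u-15:u+15]>60).sum(),'all>60:',(d>60).sum())
w={k:np.load(f'wrist_{k}.npy').astype(int) for k in 'abcd'}
for a,b in('ab','bc','cd'): print('wrist',a+b,(abs(w[a]-w[b]).sum(2)>60).sum())
E
```

```text
clock: 29.63
position: [0.568, 0.0314, 0.0473]
eef_rot: [-1.566, 0.0, -1.613]
force: [0.6, -1.6, -0.5]
width: 0.28
[-0.10389198  0.18869043  0.02602499] 29.7833
top 297 260
top ab roi>60: 0 all>60: 3
top bc roi>60: 0 all>60: 11
top cd roi>60: 0 all>60: 0
scene 338 224
scene ab roi>60: 11 all>60: 24
scene bc roi>60: 11 all>60: 35
scene cd roi>60: 0 all>60: 0
wrist ab 1
wrist bc 163
wrist cd 3
```

The socket moved between a–b and b–c. Nothing changed between c–d (0 pixels in top and scene), so it has stalled. One last check of posts and bystanders after a bit more holding.

```bash

python3 -m creep '[{"slide":[0,0,0],"rot":[0,0,0],"claw":1},{"slide":[0,0,0],"rot":[0,0,0],"claw":1},{"slide":[0,0,0],"rot":[0,0,0],"claw":1},{"slide":[0,0,0],"rot":[0,0,0],"claw":1},{"slide":[0,0,0],"rot":[0,0,0],"claw":1}]' >/dev/null
python3 -m creep '[{"slide":[0,0,0],"rot":[0,0,0],"claw":1},{"slide":[0,0,0],"rot":[0,0,0],"claw":1},{"slide":[0,0,0],"rot":[0,0,0],"claw":1},{"slide":[0,0,0],"rot":[0,0,0],"claw":1},{"slide":[0,0,0],"rot":[0,0,0],"claw":1}]' >/dev/null
python3 -m creep '[{"slide":[0,0,0],"rot":[0,0,0],"claw":1},{"slide":[0,0,0],"rot":[0,0,0],"claw":1},{"slide":[0,0,0],"rot":[0,0,0],"claw":1},{"slide":[0,0,0],"rot":[0,0,0],"claw":1},{"slide":[0,0,0],"rot":[0,0,0],"claw":1}]'
python3 - <<'E'
from h import *
W0=np.load('scene0.npy'); im,W=cloud('scene'); L=np.load('scene_d.npy').astype(int)
print('socket change since d',(abs(im.astype(int)-L).sum(2)>60).sum())
for n,x,y,z in(('tall',.5585,.153,.087),('short',.548,-.0868,.062)):
    q=W[(np.hypot(W[...,0]-x,W[...,1]-y)<.03)&(abs(W[...,2]-z)<.004)]; print(n,len(q),q.mean(0).round(4) if len(q) else '')
# bystanders: pixel positions in the scene picture, height change
for n,(u,v) in dict(jar=(465,225),tin=(413,202),bottle=(186,310),hammer=(375,298),screw=(208,203),blank=(487,303),blade=(132,278)).items():
    print(n,np.nanmax(abs(W[v-3:v+4,u-3:u+4]-W0[v-3:v+4,u-3:u+4])).round(4))
E
```

```text
clock: 31.03
position: [0.5679, 0.0314, 0.0473]
eef_rot: [-1.566, 0.0, -1.613]
force: [0.2, -0.6, 0.8]
width: 0.276
socket change since d 0
tall 152 [0.5614 0.1522 0.0869]
short 155 [ 0.5508 -0.0867  0.0616]
jar 0.0077
tin 0.0082
bottle 0.0044
hammer 0.0078
screw 0.0091
blank 0.0046
blade 0.0055
```

```bash
python3 -c "
from cell import arm
print(arm.job_done()); print(arm.get_obs()['clock'],arm.get_obs()['width'])"
```

```text
the job is handed in; nothing more can be done
None
the job is handed in; nothing more can be done
```

The two posts are exchanged, the nut has been run up and stalled, and I handed the job in at about 31 s with the bolt head still gripped.

I parked the short post in the wooden block, moved the tall post to the left recess, then put the short post in the right one. After that I reached into the gap from above and gripped the bolt head with 30 N for about 9.5 s.

Last checks:
- **Posts:** the tall post's top is at z 0.087 and the short post's at 0.062, so both are on the recess floor. The wrist camera put each within about 2 mm of its ring's centre. Both look upright in the last wrist picture I viewed; I did not measure tilt separately.
- **Scene camera versus wrist camera:** the scene camera placed both posts about 3 mm further in x than the wrist camera did. That matches how it reads from the side, and both values are within the 7 mm limit.
- **Grip and stall:** the opening stayed at 0.28, about 25.5 mm, which fits the head. The socket moved in the pictures early in the grip, then showed no change in the last two comparisons. The thread angle and the finger force on the head cannot be read, so "tight" is inferred from that stall.
- **Bystanders:** all seven read within 10 mm of the start, which is depth noise, and I saw none moved.
- **Problems on the way:** the first attempt to grip the short post drifted too high and was redone. The first placing in the block touched the ring's edge at about 22 N and was corrected. The highest wrist force I read was about 46 N, on seating the short post in the right recess.

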